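Refit and clamp the waffle plate

ROBOT

A 6-joint arm with a two-finger parallel gripper is mounted at the origin on the work surface. World frame = base frame: x ahead of the robot, y to its left, z up, the work surface at z = 0. Lengths are in m, angles in degrees, forces in N, time in s.
With the tool pointing down it reaches from about 0.4 to 0.825 m from the base axis. Payload 7 kg.
Tool frame: the origin (TCP) lies on the centre line of the jaws, within the pads' length; the fingertips stand 19 mm ahead of it and the grasp point (between the pads) is the TCP (r.tips_ahead is the distance from the TCP to the fingertips, in m); z points along the fingers, y is the line along which they close (so a half turn about z gives the same grasp; the last joint's range is limited). The gripper opens to 88 mm and grips with 3 to 60 N. Pads are 19 mm wide; open, the fingers measure 130 mm over their backs; the gripper's body (78 mm by 193 mm) begins 47 mm behind the grasp point.
Start: joints at [80.678, 20.546, 0.682, 0, -70.136, -16.507], TCP at [0.294, 0.608, 0.246] pointing down, gripper open.
Joint ranges: [-176.03, 176.03], [-82.01, 121.73], [-58.28, 71.71], [-173.87, 95.51], [-174.79, -0.11], [-173.66, 173.66]. Speed limits (degrees/s): [136.94, 136.94, 172.46, 180, 180, 180].

INTERFACE

Orientations are given as [roll, pitch, yaw] about the fixed x, y, z axes, in that order (R = Rz(yaw) Ry(pitch) Rx(roll)).
In Python, from plant import r, viewer, close_job gives the robot as it stands. The module is installed in compiled form; this text tells all that it offers.
- The arm moves only by the tool arm_command, never from a script. Its arguments are lists of equal length, an entry for each row: "travel": the shift along the world's x, y, z scaled (see below), a list of three; "delta_rot": the turn, a rotation vector about the world's x, y, z scaled (see below), a list of three. In form: {"travel": [[dx, dy, dz], ...], "delta_rot": [[rx, ry, rz], ...]}. A call has 1 to 20 rows; each row is the pose to reach, as a shift and turn from the pose commanded when the call began; what a row does not reach only later rows make up. The controller multiplies each number of a shift by 0.5 m and each number of a turn by 90 degrees. A row lasts 1/8 s, in which the tool goes at most 62.5 mm and 10.7 degrees, less where a joint would pass 70% of its speed; a pose out of reach is approached as far as the arm can. A call with a number of a shift or a turn outside -1 to 1 is refused whole. A call with a gripper value outside its range is refused whole. "grip" is the opening, from 0 (shut) to 1 (fully open), set as the call begins (left out, the last holds). The fingers move at their own pace and stop on an object; "newtons" is the grip in N (left out, the last holds). Time passes only in rows, so rows that repeat a pose let the fingers close. It gives the time, the measured TCP pose, the force, the opening and the grip force at its end, in the units of the state.
- r.get_state(): the state, without advancing time (a new reading comes with each control period).
- viewer.capture(name): name is "scene" or "side" or "wrist"; returns a dict with "img" (480x640x3 uint8, red, green, blue), "camera_matrix" (3x3 intrinsics, pixels), "R" (3x3) and "t" (3): a world point X has camera coordinates R X + t; the wrist camera has in their place "mount" (4x4, takes a point from camera to tool coordinates, whose origin is the TCP and whose axes are the flange's). Camera axes: x right, y down, z forward; pixel columns grow to the right and rows downward; lengths in m; the calibration is good to about 2 mm. A picture is of the moment at which its call begins: read the wrist's pose just before it. There is no depth.
- close_job(): hands the job in; it is judged then, once.
The state is a dict: "time_s": time; "joints": joint angles; "qd": joint speeds; "joint_torque": joint torques, N m; "tcp_pos": TCP position; "eef_rot": TCP orientation; "contact_force": force on the tool from outside, world axes, zero at the start; "moment": the same for the moment, N m; "gripper_width": finger opening in m; "gripper_force": force on a finger pad.
Only numpy, scipy, OpenCV 4.12 (cv2) and the standard library are available. Lean on these libraries where they do the work, as an engineer would, in place of code of your own. Each camera call takes 0.05 s, during which the arm holds its last target. There are 200 camera calls.

TASK

Take the loose waffle plate off the wire rack and set it down gently, grid side up, squarely on the waffle iron's heater block so that their edges are flush all round. Then lock it with the three black clamp knobs, turning each clockwise as far as it goes: first the single knob at one end of the plate, and only then the two facing each other across the other end. Leave the brush on the rack and the jar beside it where they are.

Things in the scene. Friction and masses are not known exactly. Their poses are not given: they have to be found in the camera images.
- plate: the loose waffle plate, dark cast aluminium, a flat bar 56 mm wide (x), 170 mm long (y), 14 mm thick, with a grid of small raised pads on its upper face; 0.36 kg or so. Origin: centre of the underside, z up. The same when turned half round. It lies grid side up on the wire rack, whose top is 22 mm above the table
- iron: the waffle iron, a low steel box 200 x 260 mm, 60 mm high, its upper half removed, fixed to the table. Origin: centre of its underside, same axes as 'bed'. On its deck: the heater block and three clamp knobs, one beyond the block's +y end (103 mm from the centre) and a pair beside the block near the other end (y = -62 mm, x = -46 and +46 mm)
- bed (a point): centre of the top face of the bare dull grey heater block on the iron: 56 mm (x) by 170 mm (y), as the plate, 16 mm proud of the deck, its top 76 mm above the table. z up, +y points to the single knob's end. With the plate seated, the clamp tongues pass about 2 mm above it
- clamp_end (a joint): turn of the single knob at the +y end of the block, rad: 0 fully open (tongue alongside the heater block's edge), 1.5 is the end stop (tongue over the block, pointing straight at it). Grows as the knob turns clockwise seen from above; it stays where it is left. Starts between 0 and 0.3.
- clamp_end_grip (a point): the single knob at the +y end of the block: black upright wing 34 mm long, 13 mm thick, 36 mm tall, on a 24 mm round collar and a steel tongue 10 mm wide reaching 26 mm from the axis. This point: on the turning axis, 12 mm below the wing's top, 126 mm above the table, 50 mm above 'bed'. x: along the wing, to the tongue's tip; y: across the wing; z: up
- clamp_front (a joint): turn of the knob of the pair on the robot's side of the block, rad: 0 fully open (tongue alongside the heater block's edge), 1.5 is the end stop (tongue over the block, pointing straight at it). Grows as the knob turns clockwise seen from above; it stays where it is left. Starts between 0 and 0.3.
- clamp_front_grip (a point): the knob of the pair on the robot's side of the block: black upright wing 34 mm long, 13 mm thick, 36 mm tall, on a 24 mm round collar and a steel tongue 10 mm wide reaching 26 mm from the axis. This point: on the turning axis, 12 mm below the wing's top, 126 mm above the table, 50 mm above 'bed'. x: along the wing, to the tongue's tip; y: across the wing; z: up
- clamp_back (a joint): turn of the knob of the pair on the side away from the robot, rad: 0 fully open (tongue alongside the heater block's edge), 1.5 is the end stop (tongue over the block, pointing straight at it). Grows as the knob turns clockwise seen from above; it stays where it is left. Starts between 0 and 0.3.
- clamp_back_grip (a point): the knob of the pair on the side away from the robot: black upright wing 34 mm long, 13 mm thick, 36 mm tall, on a 24 mm round collar and a steel tongue 10 mm wide reaching 26 mm from the axis. This point: on the turning axis, 12 mm below the wing's top, 126 mm above the table, 50 mm above 'bed'. x: along the wing, to the tongue's tip; y: across the wing; z: up
- brush: bystander: a brush 170 mm long lying on the rack beside the plate
- jar: bystander: an amber jar with a steel lid, 52 mm across, 75 mm tall, standing between rack and iron
Not all that is in view belongs to the job. Leave any blue look-alike of the plate alone.

How it is judged:
By the outcome, as a careful person would: the job done as asked, in the order asked, and still so for the second after the job is handed in, with the robot touching nothing.
It also fails if it takes over 64 s, if anything falls off the work surface, if the arm or the gripper's body presses on something with over 40 N, if the wrist force passes 120 N, or if a joint passes its speed limit or range.

## Working session

There is one attempt and no reset: what is moved stays moved. The work goes in short steps, Python scripts to look and compute and a tool call to move; the robot and the scene stay as the last step left them, time stands still between calls to the robot, and variables do not carry over. Pictures are saved under pics/ and viewed, at most 10 in all, crops included, and the job is handed in when it is done.

Besides the shell and the picture viewer there is one more tool, called after "Request:" as name(argument=value, ...) on one line, values as JSON. arm_command: Moves the arm, as the interface text tells. Shifts and turns lie within -1 to 1; 1 stands for 0.5 m of shift or 90 degrees of turn. Its arguments: {"type":"object","properties":{"travel":{"type":"array"},"delta_rot":{"type":"array"},"grip":{"type":"number"},"newtons":{"type":"number"}},"required":["travel","delta_rot"]}

```bash
mkdir -p pics; cat > h.py <<'E'
import numpy as np, cv2, pickle
from scipy.spatial.transform import Rotation as Ro
from plant import r, viewer, close_job
def cap(n,f):
    s=r.get_state(); c=viewer.capture(n); c['img']=np.array(c['img'])
    if n=='wrist':
        T=np.eye(4);T[:3,:3]=Ro.from_euler('xyz',s['eef_rot'],degrees=True).as_matrix();T[:3,3]=s['tcp_pos']
        W=np.linalg.inv(T@np.array(c['mount'])); c['R']=W[:3,:3];c['t']=W[:3,3]
    c['R']=np.array(c['R']);c['t']=np.array(c['t']);c['K']=np.array(c['camera_matrix'])
    cv2.imwrite(f'pics/{f}.png',c['img'][:,:,::-1]); pickle.dump(dict(c),open(f'pics/{f}.pkl','wb')); return c
def load(f): return pickle.load(open(f'pics/{f}.pkl','rb'))
def px2w(c,p,z):
    p=np.atleast_2d(p); d=(np.linalg.inv(c['K'])@np.c_[p,np.ones(len(p))].T).T@c['R']
    o=-c['R'].T@c['t']; return o+d*((z-o[2])/d[:,2])[:,None]
def w2px(c,X):
    q=(c['R']@np.atleast_2d(X).T).T+c['t']; q=q@c['K'].T; return q[:,:2]/q[:,2:]
E
python3 - <<'E'
from h import *
for n in ['scene','side','wrist']:
    c=cap(n,n+'0'); print(n,(-c['R'].T@c['t']).round(3))
s=r.get_state();print(s['time_s'],s['tcp_pos'],s['eef_rot'],s['gripper_width'],r.tips_ahead)
E
```

```text
scene [1.369 0.063 1.035]
side [ 0.161 -0.74   0.71 ]
wrist [0.363 0.572 0.386]
0.15 [0.29395615 0.60724191 0.244815  ] [ 1.79923979e+02 -6.96061526e-03 -2.58352821e+01] 0.08763197293692979 0.019
```

View pics/scene0.png

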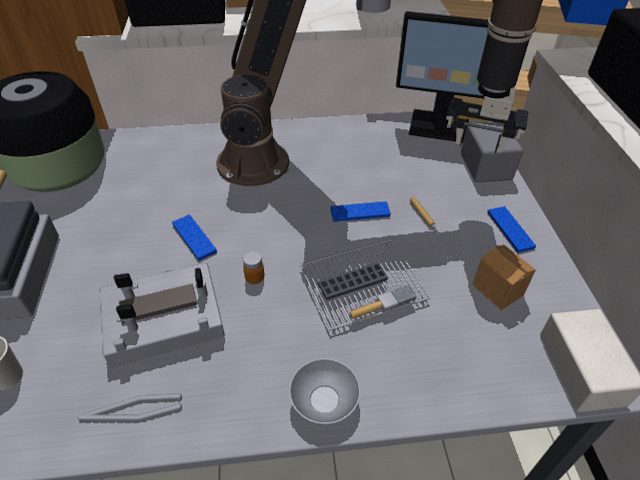

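View pics/wrist0.png

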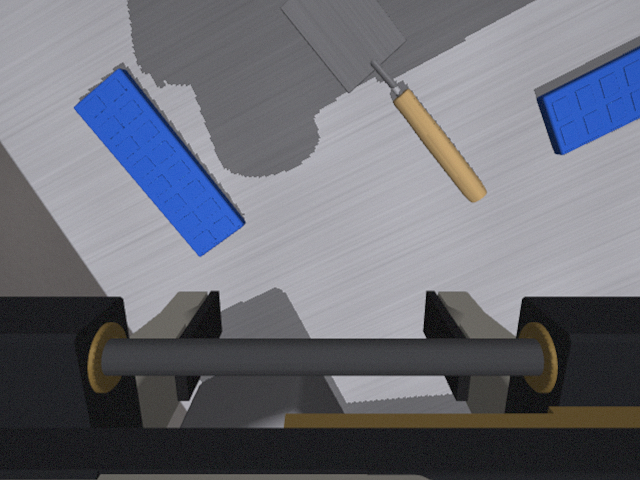

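The scene view shows the plate at about (352,280) on the rack with the brush in front, the jar at (253,268) and the iron at (160,310). The single knob is at (199,278) and the pair at (123,282) and (126,312). The wrist view shows only blue look-alikes and a spatula.

```bash
python3 - <<'E'
from h import *
c=load('scene0')
print(px2w(c,[[352,280]],.036).round(3),px2w(c,[[253,280]],0.0).round(3), px2w(c,[[133,306],[195,290],[135,318],[196,303]],.076).round(3))
print(px2w(c,[[122,275],[126,305],[199,270]],.13).round(3))
s=load('side0')
print(w2px(s,px2w(c,[[352,280]],.036)),w2px(s,px2w(c,[[160,305]],.076)))
a=cv2.resize(c['img'][225:355,80:240],(800,650))[:600]
b=cv2.resize(c['img'][230:330,290:440],None,fx=5,fy=5)
cv2.imwrite('pics/c1.png',cv2.resize(np.hstack([c['img'][230:370,85:235],c['img'][230:370,285:435]]),None,fx=2.66,fy=2.66,interpolation=cv2.INTER_CUBIC)[:,:,::-1])
E
```

```text
[[0.555 0.238 0.036]] [[ 0.497 -0.011  0.   ]] [[ 0.608 -0.281  0.076]
 [ 0.577 -0.142  0.076]
 [ 0.643 -0.272  0.076]
 [ 0.616 -0.138  0.076]]
[[ 0.559 -0.298  0.13 ]
 [ 0.647 -0.277  0.13 ]
 [ 0.563 -0.125  0.13 ]]
[[336.42426243 242.66926712]] [[448.87983274 335.66053379]]
```

View pics/c1.png

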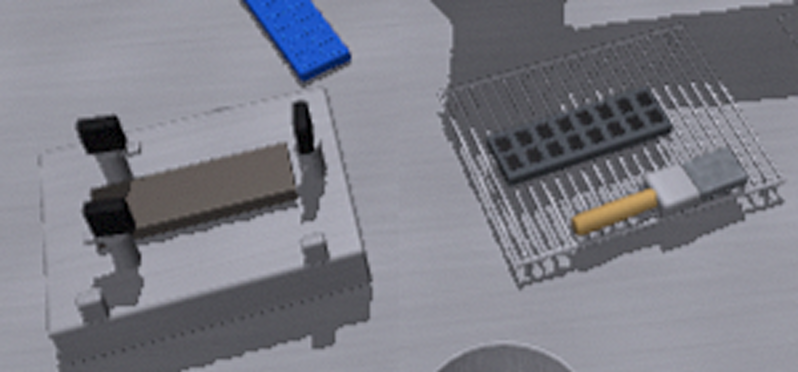

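View pics/side0.png

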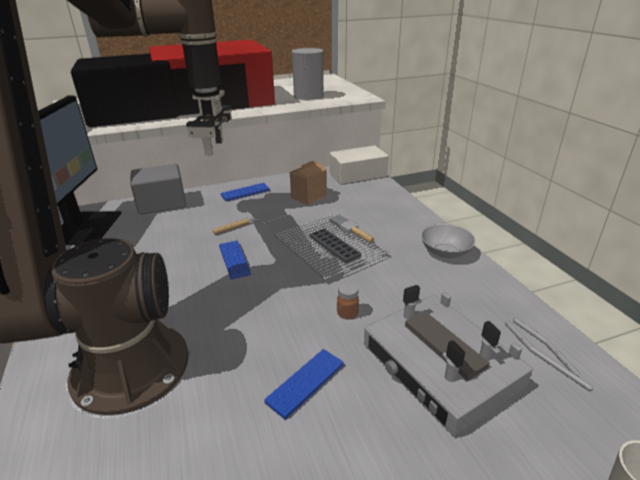

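The crop shows the plate's corners at about (318,281), (381,263), (387,278) and (327,298) in scene pixels. The tongues are open and the two wings of the pair lie along the block. The side view at (440,340) agrees with this.

```bash
python3 - <<'E'
from h import *
c=load('scene0')
P=px2w(c,np.array([[487,135],[655,88],[672,122],[510,175]])/2.66+[285-150,230],.036);print(P.round(3),P.mean(0))
for a,b in((0,1),(3,2)):
  d=P[b]-P[a];print(np.linalg.norm(d),np.degrees(np.arctan2(d[1],d[0])))
w=load('wrist0');print(w['mount'],w['K'])
E
```

```text
[[0.548 0.153 0.036]
 [0.508 0.322 0.036]
 [0.552 0.33  0.036]
 [0.598 0.169 0.036]] [0.55150072 0.24330019 0.036     ]
0.17359996777128142 103.50804405599433
0.16716787253197313 105.91151058879082
[[-7.99640995e-05 -9.58578906e-01 -2.84827097e-01  7.75451706e-02]
 [ 9.99999781e-01  1.10300612e-04 -6.51960166e-04  1.35307980e-03]
 [ 6.56371866e-04 -2.84827087e-01  9.58578687e-01 -1.40916121e-01]
 [ 0.00000000e+00  0.00000000e+00  0.00000000e+00  1.00000000e+00]] [[403.01424573   0.         322.16390926]
 [  0.         403.01424573 243.88199928]
 [  0.           0.           1.        ]]
```

Request:
arm_command(travel=[[0.48,-0.6,-0.08],[0.48,-0.6,-0.08],[0.48,-0.6,-0.08],[0.48,-0.6,-0.08],[0.48,-0.6,-0.08],[0.48,-0.6,-0.08],[0.48,-0.6,-0.08],[0.48,-0.6,-0.08],[0.48,-0.6,-0.08],[0.48,-0.6,-0.08],[0.48,-0.6,-0.08]], delta_rot=[[0,0,-0.55],[0,0,-0.55],[0,0,-0.55],[0,0,-0.55],[0,0,-0.55],[0,0,-0.55],[0,0,-0.55],[0,0,-0.55],[0,0,-0.55],[0,0,-0.55],[0,0,-0.55]])

```text
time_s: 1.52
tcp_pos: [0.5336, 0.3085, 0.2057]
eef_rot: [-180.0, 0.0, -75.2]
contact_force: [0.0, -0.1, 0.8]
gripper_width: 0.0879
gripper_force: 0.0
```

```bash
python3 - <<'E'
from h import *
c=cap('wrist','w1');s=r.get_state();print(s['time_s'],s['tcp_pos'],s['eef_rot'],s['joints'])
E
```

```text
1.575 [0.53366512 0.30830555 0.20568863] [-1.79989131e+02  9.71780673e-03 -7.52579883e+01] [ 4.81459729e+01  1.66650742e+01 -1.03244603e+01 -2.38915132e-03
 -6.29960418e+01 -3.34028777e+01]
```

View pics/w1.png

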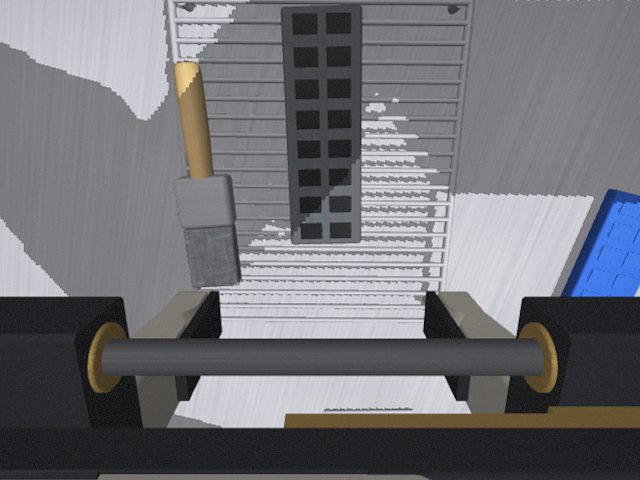

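The wrist view shows the plate's corners at (281,8), (362,8), (360,241) and (292,243). The brush is about 60 mm off to the left.

```bash
python3 - <<'E'
from h import *
c=load('w1')
i=c['img'].copy();cv2.imwrite('pics/c2.png',cv2.resize(i[0:260,262:382],None,fx=2.3,fy=2.3,interpolation=cv2.INTER_CUBIC)[:,:,::-1])
P=px2w(c,[[281,8],[362,8],[360,240],[292,241]],.036);print(P.round(4),P.mean(0))
for a,b in((0,3),(1,2),(0,1),(3,2)):
  d=P[b]-P[a];print(np.linalg.norm(d),np.degrees(np.arctan2(d[1],d[0])))
E
```

```text
[[0.5999 0.1662 0.036 ]
 [0.5462 0.1521 0.036 ]
 [0.5012 0.3112 0.036 ]
 [0.5537 0.3259 0.036 ]] [0.55025112 0.23886349 0.036     ]
0.1662226912204638 106.12296079244491
0.1653126310493494 105.81567010507965
0.055465341279975836 -165.27448659792756
0.0545640144676193 -164.33931559329844
```

View pics/c2.png

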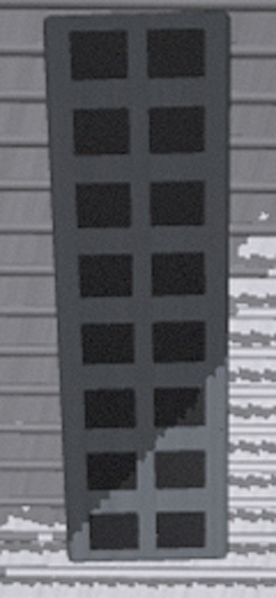

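Request:
arm_command(travel=[[0.034,-0.139,0],[0.034,-0.139,-0.02],[0.034,-0.139,-0.1],[0.034,-0.139,-0.18],[0.034,-0.139,-0.24],[0.034,-0.139,-0.28],[0.034,-0.139,-0.3],[0.034,-0.139,-0.31],[0.034,-0.139,-0.318],[0.034,-0.139,-0.318],[0.034,-0.139,-0.318]], delta_rot=[[0,0,0.013],[0,0,0.013],[0,0,0.013],[0,0,0.013],[0,0,0.013],[0,0,0.013],[0,0,0.013],[0,0,0.013],[0,0,0.013],[0,0,0.013],[0,0,0.013]])

```text
time_s: 2.95
tcp_pos: [0.5514, 0.2382, 0.0471]
eef_rot: [-180.0, 0.0, -74.2]
contact_force: [-0.2, 0.6, -0.4]
gripper_width: 0.0878
gripper_force: 0.0
```

Request:
arm_command(travel=[[0,0,0],[0,0,0],[0,0,0],[0,0,0],[0,0,0],[0,0,0]], delta_rot=[[0,0,0],[0,0,0],[0,0,0],[0,0,0],[0,0,0],[0,0,0]], grip=0, newtons=35)

```text
time_s: 3.7
tcp_pos: [0.5511, 0.238, 0.0466]
eef_rot: [-180.0, 0.0, -74.2]
contact_force: [-0.4, 0.2, 0.8]
gripper_width: 0.0556
gripper_force: 35.0
```

Request:
arm_command(travel=[[0,0,0.02],[0,0,0.08],[0,0,0.16],[0,0,0.26],[0,0,0.36],[0,-0.04,0.46],[-0.02,-0.1,0.56],[-0.03,-0.18,0.64],[-0.05,-0.27,0.68],[-0.07,-0.36,0.68],[-0.09,-0.45,0.68],[-0.11,-0.54,0.68],[-0.13,-0.63,0.68],[-0.15,-0.72,0.68],[-0.17,-0.81,0.68],[-0.18,-0.88,0.68],[-0.19,-0.95,0.68],[-0.2,-1,0.68],[-0.2,-1,0.68],[-0.2,-1,0.68]], delta_rot=[[0,0,0],[0,0,0],[0,0,0],[0,0,0],[0,0,0],[0,0,0.02],[0,0,0.06],[0,0,0.12],[0,0,0.2],[0,0,0.28],[0,0,0.36],[0,0,0.45],[0,0,0.54],[0,0,0.63],[0,0,0.72],[0,0,0.8],[0,0,0.87],[0,0,0.93],[0,0,0.97],[0,0,0.98]])

```text
time_s: 6.2
tcp_pos: [0.4504, -0.262, 0.3864]
eef_rot: [-180.0, 0.0, 14.0]
contact_force: [-0.6, 0.6, -4.3]
gripper_width: 0.0551
gripper_force: 35.0
```

Request:
arm_command(travel=[[0,0,0],[0,0,0],[0,0,0]], delta_rot=[[0,0,0],[0,0,0],[0,0,0]])

```text
time_s: 6.58
tcp_pos: [0.4512, -0.2617, 0.3866]
eef_rot: [180.0, -0.0, 14.0]
contact_force: [-0.8, -0.8, -3.8]
gripper_width: 0.0555
gripper_force: 35.0
```

```bash
python3 - <<'E'
from h import *
c=cap('wrist','w2');s=r.get_state();print(s['time_s'],s['tcp_pos'],s['eef_rot'],s['joints'],s['gripper_width'])
E
```

```text
6.625 [ 0.45114848 -0.26173854  0.38660658] [-1.79999989e+02 -1.81135496e-03  1.40457881e+01] [-8.54536886e+00  2.34419580e+00 -4.37547149e+00 -7.11170872e-04
 -8.32786647e+01  1.12591240e+02] 0.055025483557025655
```

View pics/w2.png

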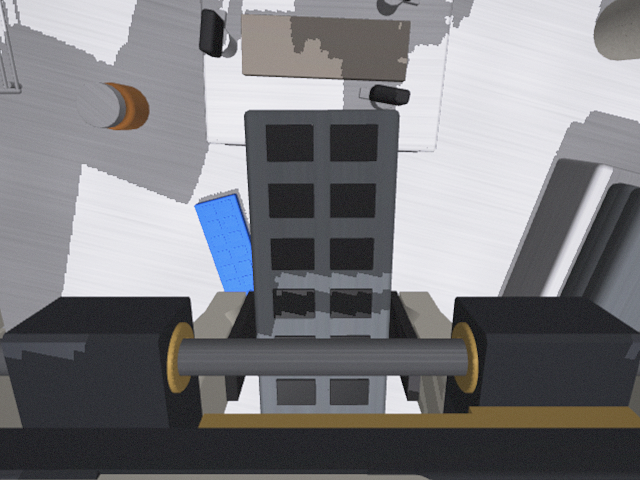

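The wrist view shows the bed's corners at about (243,13), (410,20), (405,80) and (242,74). The held plate's end edge is at row 111, columns 246 to 398. The end knob is at (210,33) and the front knob at (392,94).

```bash
cat > bed.py <<'E'
from h import *
c=load('w2');i=c['img'].astype(float)
m=cv2.GaussianBlur(i,(3,3),0);d=m[:,:,0]-m[:,:,2]
print(d[45,225:260:4].round(),d[60,380:420:4].round(),d[5:20:2,280].round(),d[66:86:2,300].round(),d[66:86:2,390].round())
def cross(v,x0,up):
    # first subpixel crossing of mid level
    h=(v[:4].mean()+v[-4:].mean())/2
    for k in range(len(v)-1):
        if (v[k]-h)*(v[k+1]-h)<=0: return x0+k+(h-v[k])/(v[k+1]-v[k])
L=[(cross(d[y,233:253],233,1),y) for y in range(20,70,2)]
R=[(cross(d[y,397:420],397,1),y) for y in range(26,76,2)]
T=[(x,cross(d[5:27,x],5,1)) for x in range(250,400,4)]
B=[(x,cross(d[65:90,x],65,1)) for x in range(250,400,4)]
def fit(p,vert):
    p=np.array([q for q in p if None not in q])
    a,b=(p[:,1],p[:,0]) if vert else (p[:,0],p[:,1])
    for _ in range(3):
        k=np.polyfit(a,b,1);e=b-np.polyval(k,a);g=abs(e)<max(1.5*e.std(),.3);a,b=a[g],b[g]
    print(len(a),e.std().round(2));return k
l,rr,t,b=fit(L,1),fit(R,1),fit(T,0),fit(B,0)
def isec(v,h): x=(v[0]*h[1]+v[1])/(1-v[0]*h[0]);return [x,h[0]*x+h[1]]
C=np.array([isec(l,t),isec(rr,t),isec(rr,b),isec(l,b)]);print(C.round(1))
P=px2w(c,C,.076);print(P.round(4),P.mean(0).round(4))
for a,b in((0,1),(3,2),(1,2),(0,3)):
  q=P[b]-P[a];print(np.linalg.norm(q).round(4),np.degrees(np.arctan2(q[1],q[0])).round(2))
# plate in hand
z=.3866-.0106-.0;Q=px2w(c,[[246,111],[398,111]],z);t=np.array([.4511,-.2617]);a=np.radians(14.05);A=np.array([[np.cos(a),np.sin(a)],[np.sin(a),-np.cos(a)]])
print('plate end in tool',((Q[:,:2]-t)@A).round(4))
print('knobs px',px2w(c,[[212,16],[393,92]],.138).round(3))
E
python3 bed.py
```

```text
[-5. -4. -3. -5.  3. 15. 16. 15. 15.] [ 8.  8.  9.  9.  9. 15. 15. -4. -4. -4.] [-5. -5. -5. -5. -5.  3. 16. 16.] [17. 17. 16. 16. 16. 12. -3. -4. -4. -5.] [10.  9. 10.  9. 10. 11.  9.  5. -5. -6.]
25 0.13
23 0.12
37 0.13
34 0.12
[[240.5  13.5]
 [410.2  20.9]
 [404.4  81.2]
 [241.9  74.4]]
[[ 0.6089 -0.1395  0.076 ]
 [ 0.6437 -0.306   0.076 ]
 [ 0.5884 -0.3172  0.076 ]
 [ 0.5537 -0.1514  0.076 ]] [ 0.5987 -0.2285  0.076 ]
0.1701 -78.17
0.1694 -78.17
0.0564 -168.52
0.0564 -167.82
plate end in tool [[ 0.0812 -0.0261]
 [ 0.0812  0.0282]]
knobs px [[ 0.59  -0.13   0.138]
 [ 0.569 -0.3    0.138]]
```

```bash
cat >> bed.py <<'E'
print('----')
s=load('scene0');sd=load('side0')
print('bed->scene',w2px(s,P).round(1).tolist(),'side',w2px(sd,P).round(1).tolist())
w=load('w1');Pl=px2w(w,[[281.1,6.1],[361.6,4.3],[360.3,242.6],[292.9,243]],.036);print(Pl.round(4),Pl.mean(0).round(4),np.linalg.norm(Pl[0]-Pl[3]),np.linalg.norm(Pl[1]-Pl[2]))
print('plate->scene',w2px(s,Pl).round(1).tolist(),'side',w2px(sd,Pl).round(1).tolist())
g=i.mean(2);print('w2 end col',g[100:120,[260,322,385]].T.round())
g=w['img'].mean(2);print('w1 ends',g[0:12,322].round(),g[234:250,325].round())
for nm,k,(x,y) in(('scene',s,(318,262)),): pass
def crop(k,x0,y0,wd,h,f):return cv2.resize(k['img'][y0:y0+h,x0:x0+wd],None,fx=f,fy=f,interpolation=cv2.INTER_CUBIC)
a=np.vstack([np.hstack([crop(s,110,270,100,75,4),crop(s,305,252,100,75,4)]),np.hstack([crop(sd,395,300,100,75,4),crop(sd,295,205,100,75,4)])])
cv2.imwrite('pics/c3.png',a[:,:,::-1])
E
python3 bed.py|sed -n '/----/,$p'
```

```text
----
bed->scene [[195.5, 300.7], [119.3, 319.7], [118.0, 300.6], [191.6, 282.8]] side [[425.7, 310.8], [490.5, 362.7], [468.9, 375.7], [405.6, 320.8]]
[[0.6001 0.1651 0.036 ]
 [0.5471 0.15   0.036 ]
 [0.5003 0.3132 0.036 ]
 [0.5526 0.3274 0.036 ]] [0.55   0.2389 0.036 ] 0.1690653741473381 0.1697436233528959
plate->scene [[325.3, 296.6], [316.8, 280.5], [377.4, 261.2], [386.8, 276.1]] side [[361.6, 252.8], [345.8, 259.8], [309.5, 233.5], [324.5, 227.9]]
w2 end col [[236. 235. 237. 238. 237. 236. 235. 236. 240. 205. 108.  74.  82.  83.
   84.  86.  83.  82.  84.  84.]
 [232. 235. 234. 234. 233. 234. 234. 234. 239. 209. 111.  74.  80.  82.
   83.  85.  82.  84.  84.  86.]
 [ 27.  24.  16. 101. 142. 153. 152. 151. 135. 100.  79.  81.  85.  85.
   83.  84.  86.  83.  85.  86.]]
w1 ends [133. 118.  97.  74.  99.  95.  74.  69.  73.  69.  72.  74.] [116. 112. 110. 113. 111. 112. 114. 113.  97. 120. 189. 214. 164. 164.
 212. 218.]
```

View pics/c3.png

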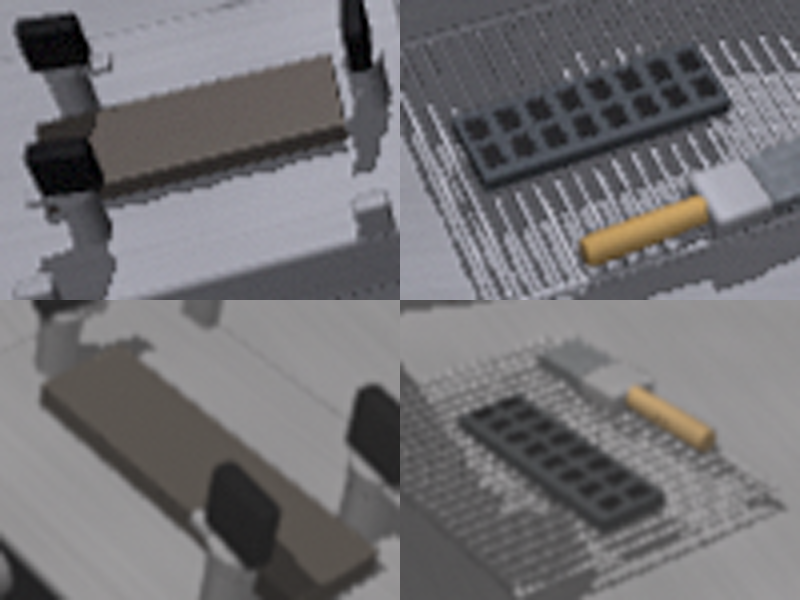

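Scene and side crops agree with the wrist-based plate and bed positions to 1–2 mm. Next is a hover above the bed, shifted 15 mm, to compare the plate's end with the bed's end directly.

Request:
arm_command(travel=[[0.02,0,0],[0.05,0.02,0],[0.09,0.03,0],[0.14,0.05,0],[0.19,0.06,0],[0.24,0.08,0],[0.28,0.09,0],[0.29,0.091,0],[0.29,0.091,0],[0.29,0.091,0],[0.29,0.091,0],[0.29,0.091,0]], delta_rot=[[0,0,-0.03],[0,0,-0.1],[0,0,-0.2],[0,0,-0.3],[0,0,-0.4],[0,0,-0.5],[0,0,-0.6],[0,0,-0.7],[0,0,-0.8],[0,0,-0.87],[0,0,-0.9],[0,0,-0.9]])

```text
time_s: 8.12
tcp_pos: [0.5962, -0.2163, 0.3864]
eef_rot: [180.0, 0.0, -66.9]
contact_force: [-0.4, -0.8, -3.6]
gripper_width: 0.055
gripper_force: 35.0
```

Request:
arm_command(travel=[[0,0,-0.04],[0,0,-0.12],[0,0,-0.2],[0,0,-0.28],[0,0,-0.35],[0,0,-0.4],[0,0,-0.42],[0,0,-0.434],[0,0,-0.434],[0,0,-0.434],[0,0,-0.434]], delta_rot=[[0,0,-0.05],[0,0,-0.1],[0,0,-0.124],[0,0,-0.124],[0,0,-0.124],[0,0,-0.124],[0,0,-0.124],[0,0,-0.124],[0,0,-0.124],[0,0,-0.124],[0,0,-0.124]])

```text
time_s: 9.5
tcp_pos: [0.5965, -0.2165, 0.1704]
eef_rot: [-179.9, -0.0, -78.1]
contact_force: [0.0, 0.2, -4.0]
gripper_width: 0.0553
gripper_force: 35.0
```

```bash
python3 - <<'E'
from h import *
c=cap('wrist','w3');s=r.get_state();print(s['time_s'],s['tcp_pos'],s['eef_rot'])
Tp=np.array(s['tcp_pos']);a=np.radians(s['eef_rot'][2]);tx=np.array([np.cos(a),np.sin(a)])
# predicted bed corners
b=np.radians(101.8);uy=np.array([np.cos(b),np.sin(b)]);ux=np.array([uy[1],-uy[0]]);B=np.array([.5987,-.2285])
print(w2px(c,[[*(B+sx*.028*ux-.085*uy),.076] for sx in(-1,1)]).round(1))
E
```

```text
9.55 [ 0.59637461 -0.21649543  0.17027898] [-1.79938755e+02 -2.02919110e-02 -7.81161723e+01]
[[373.7  88.2]
 [271.2  88.1]]
```

View pics/w3.png

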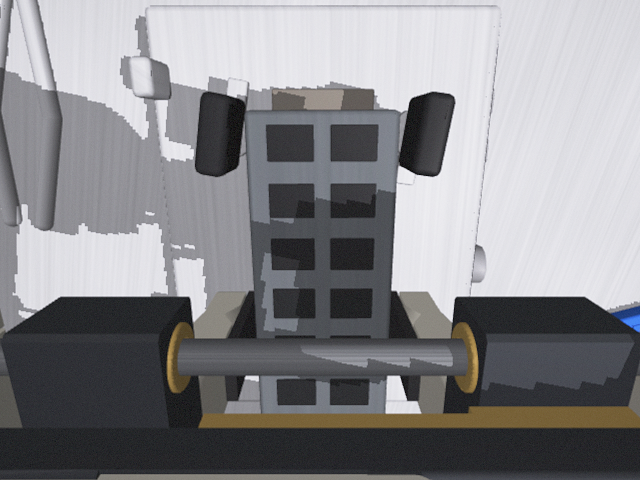

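The hover view shows the bed's end corners at (271,88) and (374,89), within 1 px of the prediction, so the bed pose holds. The plate's end edge is at row 110, columns 246 to 399.

```bash
python3 - <<'E'
from h import *
c=load('w3');g=c['img'].mean(2)
for y in(122,135,200):print(y,g[y,240:256].round(),g[y,388:404].round())
print(g[104:116,[280,322,360]].T.round())
T=np.array([0.59637,-0.2165]);a=np.radians(-78.12);A=np.array([[np.cos(a),np.sin(a)],[np.sin(a),-np.cos(a)]])
for p in([322,109.5],[322,110.5],[246,122],[398,122],[247,135],[397.,135],[250,200],[394,200]):
  print(p,((px2w(c,[p],.1703-.0106)[0,:2]-T)@A).round(4))
E
```

```text
122 [ 16.  14.  23.  78. 117.  90. 103. 115. 124. 127. 130. 131. 127. 125.
 127. 127.] [135. 134. 132. 133. 135. 136. 136. 132. 126. 119. 108. 106. 139. 153.
 153. 154.]
135 [ 22.  46. 113. 156. 138.  97.  94. 105. 115. 128. 130. 130. 127. 125.
 128. 127.] [134. 134. 131. 132. 135. 133. 131. 132. 124. 115. 108. 126. 159. 157.
 142.  74.]
200 [155. 152. 151. 150. 150. 153. 153. 152. 134.  82. 103. 115. 123. 129.
 128. 127.] [ 82.  82.  82.  81.  77.  70.  58. 128. 225. 238. 234. 234. 235. 236.
 233. 234.]
[[ 92.  93.  93.  95.  93.  89.  81.  94. 109. 114. 120. 125.]
 [148. 147. 147. 149. 148. 125.  91. 103. 116. 120. 123. 127.]
 [ 92.  95.  94.  97.  94.  82.  83. 106. 115. 119. 127. 129.]]
[322, 109.5] [0.0835 0.0004]
[322, 110.5] [0.0831 0.0004]
[246, 122] [ 0.0792 -0.027 ]
[398, 122] [0.0792 0.0277]
[247, 135] [ 0.0747 -0.0269]
[397.0, 135] [0.0747 0.0276]
[250, 200] [ 0.0508 -0.027 ]
[394, 200] [0.0508 0.0277]
```

Request:
arm_command(travel=[[0.0055,-0.026,0],[0.0055,-0.026,0],[0.0055,-0.026,-0.03],[0.0055,-0.026,-0.06],[0.0055,-0.026,-0.09],[0.0055,-0.026,-0.11],[0.0055,-0.026,-0.12],[0.0055,-0.026,-0.126],[0.0055,-0.026,-0.13],[0.0055,-0.026,-0.13],[0.0055,-0.026,-0.13]], delta_rot=[[0,0,0],[0,0,0],[0,0,0],[0,0,0],[0,0,0],[0,0,0],[0,0,0],[0,0,0],[0,0,0],[0,0,0],[0,0,0]])

```text
time_s: 10.92
tcp_pos: [0.599, -0.2295, 0.1049]
eef_rot: [-180.0, -0.0, -78.1]
contact_force: [-0.5, 0.1, -4.3]
gripper_width: 0.0555
gripper_force: 35.0
```

```bash
python3 - <<'E'
from h import *
c=cap('wrist','w4');s=r.get_state();print(s['time_s'],s['tcp_pos'],s['contact_force'],s['moment'])
i=cv2.GaussianBlur(c['img'].astype(float),(3,3),0);d=i[:,:,0]-i[:,:,2]
for x in(265,285,305,335,365,385):print(x,c['img'].mean(2)[98:116,x].round(),d[98:116,x].round())
for y in(130,160):print(y,d[y,238:254].round(),d[y,390:406].round())
E
```

```text
10.975 [ 0.59900373 -0.22949515  0.10491825] [-0.98479696  0.93093402 -2.94415178] [ 0.03669723 -0.02250068 -0.00312552]
265 [230. 231. 232. 233. 236. 194. 145. 153. 152. 153. 155. 142.  98.  94.
 107. 111. 120. 126.] [ -4.  -4.  -4.  -4.  -5.  -6.  -6.  -5.  -5.  -5.  -5.  -6.  -6.  -8.
 -10. -11. -11. -11.]
285 [233. 233. 234. 234. 217. 167. 151. 153. 148. 154. 151. 143.  97.  96.
 109. 114. 119. 127.] [ -4.  -5.  -4.  -5.  -5.  -6.  -6.  -6.  -6.  -5.  -5.  -6.  -8.  -9.
 -10. -11. -12. -12.]
305 [232. 230. 230. 235. 193. 143. 148. 149. 151. 152. 154. 129.  89.  98.
 112. 116. 123. 128.] [ -5.  -5.  -5.  -5.  -7.  -6.  -5.  -6.  -6.  -6.  -6.  -6.  -7. -10.
 -11. -12. -12. -12.]
335 [232. 193. 143. 146. 147. 148. 149. 150. 149. 149. 147. 125.  91. 107.
 119. 126. 132. 136.] [ -5.  -6.  -6.  -5.  -5.  -5.  -5.  -5.  -6.  -5.  -5.  -5.  -7.  -9.
 -11. -12. -12. -13.]
365 [231. 230. 230. 230. 231. 231. 231. 234. 195. 147. 150. 123.  96. 107.
 119. 124. 128. 133.] [ -4.  -4.  -4.  -4.  -4.  -5.  -5.  -6.  -6.  -6.  -5.  -6.  -8. -11.
 -12. -12. -13. -13.]
385 [234. 234. 234. 234. 233. 233. 234. 233. 233. 235. 240. 185.  84.  77.
  86.  84.  84.  82.] [-4. -4. -4. -4. -4. -4. -4. -4. -4. -4. -5. -6. -6. -7. -8. -8. -7. -8.]
130 [ -6.  -7.  -6.  -5.  -6.  -6.  -6.  -7.  -9. -10. -12. -12. -12. -12.
 -12. -12.] [-8. -8. -8. -7. -7. -8. -7. -6. -7. -7. -6. -4. -4. -4. -4. -4.]
160 [ -2.  -2.  -2.  -2.  -2.  -4.  -5.  -5.  -6.  -9. -10. -12. -13. -13.
 -13. -13.] [-7. -8. -8. -7. -7. -6. -5. -5. -5. -6. -5. -4. -3. -2. -3. -4.]
```

Request:
arm_command(travel=[[0,0,-0.002],[0,0,-0.004],[0,0,-0.006],[0,0,-0.0075],[0,0,-0.0075],[0,0,-0.0075]], delta_rot=[[0,0,0],[0,0,0],[0,0,0],[0,0,0],[0,0,0],[0,0,0]])

```text
time_s: 11.72
tcp_pos: [0.5988, -0.2295, 0.1008]
eef_rot: [180.0, 0.0, -78.1]
contact_force: [-0.2, -0.3, -3.4]
gripper_width: 0.0553
gripper_force: 35.0
```

Not touching yet.

Request:
arm_command(travel=[[0,0,-0.001],[0,0,-0.002],[0,0,-0.002],[0,0,-0.002]], delta_rot=[[0,0,0],[0,0,0],[0,0,0],[0,0,0]])

```text
time_s: 12.22
tcp_pos: [0.5989, -0.2295, 0.1006]
eef_rot: [-180.0, -0.0, -78.1]
contact_force: [-3.0, 1.7, 5.5]
gripper_width: 0.0557
gripper_force: 35.0
```

Request:
arm_command(travel=[[0,0,0],[0,0,0],[0,0,0],[0,0,0.02],[0,0,0.08],[0,0,0.16],[0,0,0.24],[-0.02,0.08,0.3],[-0.03,0.13,0.3],[-0.03,0.14,0.3],[-0.03,0.14,0.3],[-0.03,0.14,0.3]], delta_rot=[[0,0,0],[0,0,0],[0,0,0],[0,0,0],[0,0,0],[0,0,0],[0,0,0],[0,0,0],[0,0,0],[0,0,0],[0,0,0],[0,0,0]], grip=0.8)

```text
time_s: 13.72
tcp_pos: [0.5839, -0.1601, 0.2495]
eef_rot: [180.0, -0.0, -78.1]
contact_force: [0.2, 0.4, 0.3]
gripper_width: 0.07
gripper_force: 0.0
```

```bash
python3 - <<'E'
from h import *
c=cap('wrist','w5');s=r.get_state();print(s['time_s'],s['tcp_pos'],s['eef_rot'])
i=c['img'];cv2.imwrite('pics/c5.png',cv2.resize(i[0:290,200:440],None,fx=2.06,fy=2.06,interpolation=cv2.INTER_CUBIC)[:,:,::-1])
E
```

```text
13.775 [ 0.58384581 -0.16015221  0.24935616] [ 1.79949408e+02 -7.05521850e-04 -7.81572291e+01]
```

View pics/c5.png

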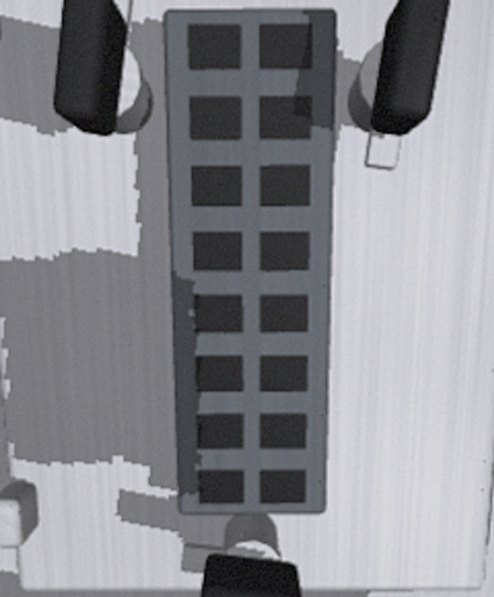

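The crop shows no heater block anywhere around the plate. The plate's corners are at crop pixels (164,10), (336,10), (325,513) and (181,514).

```bash
python3 - <<'E'
from h import *
c=load('w5')
P=px2w(c,np.array([[164,10],[336,10],[325,513],[181,514]])/2.06+[200,0],.09);print(P.round(4),P.mean(0).round(4))
for a,b in((0,3),(1,2),(0,1),(3,2)):
  q=P[b]-P[a];print(np.linalg.norm(q).round(4),np.degrees(np.arctan2(q[1],q[0])).round(2))
b=np.radians(101.83);uy=np.array([np.cos(b),np.sin(b)]);ux=np.array([uy[1],-uy[0]]);B=np.array([.5987,-.2285])
print('offset in iron axes',[(P.mean(0)[:2]-B)@u for u in(ux,uy)])
i=cv2.GaussianBlur(c['img'].astype(float),(3,3),0);d=i[:,:,0]-i[:,:,2];print('brown px',(d[:285,260:380]>6).sum())
w=load('w3')
for n,p,k in(('back',[[203,92],[195,172]],w),('front',[[455,97],[440,174]],w),('end2',[[200,15],[203,52]],load('w2')),('end5',np.array([[207,556],[299,560]])/2.06+[200,0],c)):
  Q=px2w(k,p,.138);q=Q[1]-Q[0];print(n,Q.round(3).tolist(),np.linalg.norm(q).round(4),(np.degrees(np.arctan2(q[1],q[0]))).round(1))
for n,x,y in(('end',0,.103),('front',-.046,-.062),('back',.046,-.062)):
  K=B+x*ux+y*uy;print(n,K.round(4),w2px(c,[*K,.138]).round(),w2px(w,[*K,.138]).round())
g=c['img'].mean(2)
E
```

```text
[[ 0.6426 -0.305   0.09  ]
 [ 0.5886 -0.3163  0.09  ]
 [ 0.5531 -0.151   0.09  ]
 [ 0.6065 -0.1394  0.09  ]] [ 0.5977 -0.2279  0.09  ]
0.1695 102.3
0.169 102.1
0.0552 -168.17
0.0546 -167.72
offset in iron axes [np.float64(-0.0008604860223364218), np.float64(0.0007657514718097623)]
brown px 0
back [[0.662, -0.296, 0.138], [0.661, -0.263, 0.138]] 0.0326 91.1
front [[0.562, -0.315, 0.138], [0.559, -0.284, 0.138]] 0.0311 95.5
end2 [[0.588, -0.12, 0.138], [0.56, -0.127, 0.138]] 0.0292 -165.7
end5 [[0.595, -0.143, 0.138], [0.565, -0.148, 0.138]] 0.0298 -170.8
end [ 0.5776 -0.1277] [[321. 295.]] [[322. 456.]]
front [ 0.5664 -0.2986] [[402.  25.]] [[433. 135.]]
back [ 0.6564 -0.2798] [[239.  25.]] [[211. 135.]]
```

The plate is seated within 1 mm of the block's edges. Next is the end knob.

Request:
arm_command(travel=[[-0.012,0.065,0],[-0.012,0.065,0],[-0.012,0.065,0],[-0.012,0.065,0],[-0.012,0.065,0],[-0.012,0.065,0],[-0.012,0.065,0],[-0.012,0.065,0],[-0.012,0.065,0],[-0.012,0.065,0],[-0.012,0.065,-0.06],[-0.012,0.065,-0.12],[-0.012,0.065,-0.17],[-0.012,0.065,-0.21],[-0.012,0.065,-0.23],[-0.012,0.065,-0.24],[-0.012,0.065,-0.247],[-0.012,0.065,-0.247],[-0.012,0.065,-0.247]], delta_rot=[[0,0,0.1],[0,0,0.2],[0,0,0.3],[0,0,0.4],[0,0,0.5],[0,0,0.6],[0,0,0.7],[0,0,0.8],[0,0,0.9],[0,0,0.95],[0,0,0.95],[0,0,0.95],[0,0,0.95],[0,0,0.95],[0,0,0.95],[0,0,0.95],[0,0,0.95],[0,0,0.95],[0,0,0.95]], grip=0.5)

```text
time_s: 16.15
tcp_pos: [0.5781, -0.1269, 0.1269]
eef_rot: [180.0, -0.1, 7.4]
contact_force: [0.7, 0.0, 0.8]
gripper_width: 0.0441
gripper_force: 0.0
```

Request:
arm_command(travel=[[0,0,0],[0,0,0],[0,0,0],[0,0,0],[0,0,0],[0,0,0]], delta_rot=[[0,0,0],[0,0,0],[0,0,0],[0,0,0],[0,0,0],[0,0,0]], grip=0, newtons=20)

```text
time_s: 16.9
tcp_pos: [0.5777, -0.1265, 0.1263]
eef_rot: [-180.0, 0.0, 7.4]
contact_force: [-2.8, 4.8, 2.8]
gripper_width: 0.0128
gripper_force: 19.9
```

Request:
arm_command(travel=[[0,0,0],[0,0,0],[0,0,0],[0,0,0],[0,0,0],[0,0,0],[0,0,0],[0,0,0],[0,0,0],[0,0,0],[0,0,0],[0,0,0],[0,0,0]], delta_rot=[[0,0,-0.08],[0,0,-0.16],[0,0,-0.25],[0,0,-0.34],[0,0,-0.43],[0,0,-0.52],[0,0,-0.61],[0,0,-0.7],[0,0,-0.79],[0,0,-0.87],[0,0,-0.92],[0,0,-0.94],[0,0,-0.94]])

```text
time_s: 18.52
tcp_pos: [0.5775, -0.1267, 0.1263]
eef_rot: [180.0, 0.0, -77.2]
contact_force: [-2.4, 4.2, 3.4]
gripper_width: 0.013
gripper_force: 20.0
```

```bash
python3 -c "
from h import *
s=r.get_state();print(s['moment'],s['contact_force'],s['eef_rot'],s['tcp_pos'])"
```

```text
[ 1.76179553  0.9328186  -0.12662695] [-2.3519928   4.18934311  3.36943493] [ 1.79975041e+02  2.11577182e-02 -7.71996197e+01] [ 0.57754511 -0.12672814  0.12634144]
```

Request:
arm_command(travel=[[0,0,0],[0,0,0],[0,0,0],[0,0,0]], delta_rot=[[0,0,-0.02],[0,0,-0.04],[0,0,-0.05],[0,0,-0.05]])

```text
time_s: 19.02
tcp_pos: [0.5776, -0.1271, 0.1263]
eef_rot: [180.0, -0.0, -81.7]
contact_force: [-4.3, 2.7, 4.1]
gripper_width: 0.0137
gripper_force: 20.7
```

```bash
python3 -c "
from h import *
s=r.get_state();print(s['moment'],s['contact_force'],s['eef_rot'],s['tcp_pos'])"
```

```text
[1.19696256 1.2704763  0.48321311] [-4.31921466  2.68189582  4.14365011] [ 1.79977592e+02 -6.63841518e-03 -8.17002136e+01] [ 0.57763608 -0.12706266  0.12634712]
```

The moment jumped and the fingers spread, so the end knob is at its stop. Next is the front knob.

Request:
arm_command(travel=[[0,0,0],[0,0,0],[0,0,0.02],[0,0,0.08],[0,0,0.14],[-0.001,-0.02,0.14],[-0.005,-0.1,0.14],[-0.011,-0.18,0.14],[-0.017,-0.26,0.14],[-0.021,-0.32,0.14],[-0.022,-0.343,0.14],[-0.022,-0.343,0.14],[-0.022,-0.343,0.1],[-0.022,-0.343,0.05],[-0.022,-0.343,0.02],[-0.022,-0.343,0.005],[-0.022,-0.343,0],[-0.022,-0.343,0],[-0.022,-0.343,0]], delta_rot=[[0,0,0.03],[0,0,0.03],[0,0,0.03],[0,0,0],[0,0,0],[0,0,-0.02],[0,0,-0.03],[0,0,-0.03],[0,0,-0.03],[0,0,-0.03],[0,0,-0.03],[0,0,-0.03],[0,0,-0.03],[0,0,-0.03],[0,0,-0.03],[0,0,-0.03],[0,0,-0.03],[0,0,-0.03],[0,0,-0.03]], grip=0.5)

```text
time_s: 21.4
tcp_pos: [0.5672, -0.2986, 0.127]
eef_rot: [-179.9, -0.0, -84.4]
contact_force: [-0.6, -0.2, -1.5]
gripper_width: 0.0438
gripper_force: 0.0
```

Request:
arm_command(travel=[[0,0,0],[0,0,0],[0,0,0],[0,0,0],[0,0,0],[0,0,0]], delta_rot=[[0,0,0],[0,0,0],[0,0,0],[0,0,0],[0,0,0],[0,0,0]], grip=0)

```text
time_s: 22.15
tcp_pos: [0.5666, -0.2985, 0.1263]
eef_rot: [180.0, 0.0, -84.4]
contact_force: [-2.2, -0.4, 1.6]
gripper_width: 0.013
gripper_force: 20.0
```

Request:
arm_command(travel=[[0,0,0],[0,0,0],[0,0,0],[0,0,0],[0,0,0],[0,0,0],[0,0,0],[0,0,0],[0,0,0],[0,0,0],[0,0,0],[0,0,0],[0,0,0],[0,0,0],[0,0,0],[0,0,0]], delta_rot=[[0,0,-0.08],[0,0,-0.16],[0,0,-0.25],[0,0,-0.34],[0,0,-0.43],[0,0,-0.52],[0,0,-0.61],[0,0,-0.7],[0,0,-0.79],[0,0,-0.86],[0,0,-0.91],[0,0,-0.93],[0,0,-0.95],[0,0,-0.965],[0,0,-0.97],[0,0,-0.97]])

```text
time_s: 24.15
tcp_pos: [0.5657, -0.2977, 0.1263]
eef_rot: [179.9, -0.1, -171.7]
contact_force: [-4.2, 3.6, 4.2]
gripper_width: 0.0134
gripper_force: 20.9
```

```bash
python3 -c "
from h import *
s=r.get_state();print(s['moment'],s['contact_force'],s['eef_rot'],s['tcp_pos'],s['joints'],s['gripper_width'])"
```

```text
[1.5996891  1.60026868 0.50890092] [-4.16287228  3.64357067  4.18623661] [ 1.79925344e+02 -1.21823801e-01 -1.71678852e+02] [ 0.56565913 -0.29769972  0.12632332] [-1.03150880e+01  2.27443617e+01 -1.25942157e+01 -3.89297735e-02
 -5.48007218e+01 -7.13413651e+01] 0.013363126646951747
```

Request:
arm_command(travel=[[0,0,0],[0,0,0],[0,0,0.02],[0,0,0.08],[0,0,0.14],[0.02,0.005,0.14],[0.06,0.01,0.14],[0.1,0.02,0.14],[0.14,0.03,0.14],[0.17,0.035,0.14],[0.179,0.037,0.14],[0.179,0.037,0.14],[0.179,0.037,0.14],[0.179,0.037,0.14],[0.179,0.037,0.14]], delta_rot=[[0,0,0.03],[0,0,0.03],[0,0,0.03],[0,0,0.03],[0,0,0.03],[0,0,0.12],[0,0,0.22],[0,0,0.32],[0,0,0.42],[0,0,0.52],[0,0,0.62],[0,0,0.72],[0,0,0.82],[0,0,0.92],[0,0,0.92]], grip=0.5)

```text
time_s: 26.02
tcp_pos: [0.6565, -0.28, 0.197]
eef_rot: [-180.0, -0.0, -89.0]
contact_force: [-0.5, -0.3, 0.1]
gripper_width: 0.0437
gripper_force: 0.0
```

Request:
arm_command(travel=[[0,0,-0.04],[0,0,-0.08],[0,0,-0.11],[0,0,-0.13],[0,0,-0.14],[0,0,-0.14],[0,0,-0.14]], delta_rot=[[0,0,0],[0,0,0],[0,0,0],[0,0,0],[0,0,0],[0,0,0],[0,0,0]])

```text
time_s: 26.9
tcp_pos: [0.6567, -0.2801, 0.127]
eef_rot: [-179.9, -0.0, -88.9]
contact_force: [0.9, 0.2, 0.1]
gripper_width: 0.0437
gripper_force: 0.0
```

Request:
arm_command(travel=[[0,0,0],[0,0,0],[0,0,0],[0,0,0],[0,0,0],[0,0,0]], delta_rot=[[0,0,0],[0,0,0],[0,0,0],[0,0,0],[0,0,0],[0,0,0]], grip=0)

```text
time_s: 27.65
tcp_pos: [0.6565, -0.28, 0.1264]
eef_rot: [-180.0, -0.0, -88.9]
contact_force: [1.4, 0.7, 0.4]
gripper_width: 0.013
gripper_force: 20.0
```

Request:
arm_command(travel=[[0,0,0],[0,0,0],[0,0,0],[0,0,0],[0,0,0],[0,0,0],[0,0,0],[0,0,0],[0,0,0],[0,0,0],[0,0,0],[0,0,0],[0,0,0],[0,0,0],[0,0,0]], delta_rot=[[0,0,-0.08],[0,0,-0.16],[0,0,-0.25],[0,0,-0.34],[0,0,-0.43],[0,0,-0.52],[0,0,-0.61],[0,0,-0.7],[0,0,-0.78],[0,0,-0.84],[0,0,-0.87],[0,0,-0.89],[0,0,-0.91],[0,0,-0.92],[0,0,-0.92]])

```text
time_s: 29.52
tcp_pos: [0.655, -0.2789, 0.1264]
eef_rot: [179.9, -0.1, -171.7]
contact_force: [-5.6, 6.0, 5.4]
gripper_width: 0.0136
gripper_force: 20.9
```

```bash
python3 -c "
from h import *
s=r.get_state();print(s['moment'],s['contact_force'],s['eef_rot'],s['gripper_width'])"
```

```text
[1.99323805 1.56834062 0.52147033] [-5.62084086  5.98027944  5.38111809] [ 1.79905758e+02 -1.45037728e-01 -1.71669283e+02] 0.013577002460783145
```

Request:
arm_command(travel=[[0,0,0],[0,0,0],[0,0,0.02],[0,0,0.08],[0,0,0.16],[-0.02,0.04,0.22],[-0.06,0.1,0.247],[-0.1,0.17,0.247],[-0.14,0.23,0.247],[-0.145,0.24,0.247],[-0.145,0.24,0.247],[-0.145,0.24,0.247],[-0.145,0.24,0.247],[-0.145,0.24,0.247],[-0.145,0.24,0.247],[-0.145,0.24,0.247]], delta_rot=[[0,0,0.03],[0,0,0.03],[0,0,0.03],[0,0,0.03],[0,0,0.03],[0,0,0.14],[0,0,0.24],[0,0,0.34],[0,0,0.44],[0,0,0.54],[0,0,0.64],[0,0,0.74],[0,0,0.84],[0,0,0.94],[0,0,1],[0,0,1]], grip=0.8)

```text
time_s: 31.52
tcp_pos: [0.5839, -0.1601, 0.2505]
eef_rot: [-180.0, -0.0, -81.8]
contact_force: [-0.2, 0.8, -0.3]
gripper_width: 0.0703
gripper_force: 0.0
```

```bash
python3 - <<'E'
from h import *
c=cap('wrist','w6');s=r.get_state();print(s['time_s'],s['tcp_pos'],s['eef_rot'],s['contact_force'])
b=np.radians(101.83);uy=np.array([np.cos(b),np.sin(b)]);ux=np.array([uy[1],-uy[0]]);B=np.array([.5987,-.2285])
i=cv2.GaussianBlur(c['img'].astype(float),(3,3),0);d=i[:,:,0]-i[:,:,2];print('brown',(d[:285,260:380]>6).sum())
g=c['img'].mean(2)
print(w2px(c,[[*(B+x*ux+y*uy),.09] for x,y in((.028,-.085),(-.028,-.085),(-.028,.085),(.028,.085))]).round(1))
for y in (130,200): print(y,g[y,275:300].round(),g[y,350:370].round())
# wing orientation: dark blobs
k,l,st,ce=cv2.connectedComponentsWithStats((g[:290]<40).astype(np.uint8))
for j in range(1,k):
    if st[j,4]>400:
        yx=np.argwhere(l==j);(cx,cy),(w,h),an=cv2.minAreaRect(yx[:,::-1].astype(np.float32));print(st[j],round(cx),round(cy),round(w),round(h),round(an,1))
sc=cap('scene','s6')
for n,x,y in(('end',0,.103),('front',-.046,-.062),('back',.046,-.062)):
    print(n,w2px(c,[*(B+x*ux+y*uy),.138]).round(),w2px(sc,[*(B+x*ux+y*uy),.138]).round())
g=sc['img'][255:330,100:215].mean(2);k,l,st,ce=cv2.connectedComponentsWithStats((g<45).astype(np.uint8))
print(st[1:][st[1:,4]>20]+[100,255,0,0,0])
g=load('scene0')['img'][255:330,100:215].mean(2);k,l,st,ce=cv2.connectedComponentsWithStats((g<45).astype(np.uint8))
print(st[1:][st[1:,4]>20]+[100,255,0,0,0])
E
```

```text
31.575 [ 0.5839349  -0.1600363   0.25043744] [-1.79959929e+02 -1.00472467e-02 -8.18690946e+01] [-0.92880529  0.65093021 -0.42060481]
brown 0
[[264.5   7. ]
 [348.7   0.9]
 [358.4 246.2]
 [287.1 250.5]]
130 [127. 118.  74.  92. 110. 106. 108. 106. 110. 108. 108. 108.  91.  35.
  45.  46.  47.  42.  46.  45.  47.  44.  50.  42.  45.] [107. 109. 104.  92. 127. 194. 207. 202. 198. 197. 205. 207. 207. 209.
 208. 205. 205. 208. 210. 211.]
200 [120. 121. 123. 123. 122. 123. 124. 127. 113.  55.  64.  67.  66.  65.
  68.  67.  69.  66.  63.  79. 107. 108. 110. 105. 109.] [106. 108. 104. 109. 107. 105.  91. 125. 194. 208. 202. 203. 202. 202.
 206. 209. 212. 212. 207. 209.]
[ 354    7   63   38 1002] 385 25 34 63 85.4
[ 197   19   66   36 1114] 230 37 33 64 85.9
[315 257  19  33 405] 323 273 32 18 85.9
end [[324. 294.]] [[197. 273.]]
front [[388.  20.]] [[120. 275.]]
back [[225.  31.]] [[123. 307.]]
[[119 271   9  20 120]
 [191 271  16  15 175]
 [176 285   6   5  22]
 [167 287   5   5  22]
 [158 290   5   5  22]
 [187 289   7   6  27]
 [148 292   6   5  22]
 [139 294   5   5  23]
 [168 294   6   8  28]
 [178 293   5   5  21]
 [128 296   7   6  28]
 [120 297  16  25 202]
 [159 297   6   6  31]
 [150 299   5   6  23]
 [140 301   5   6  25]]
[[196 269   7  19 106]
 [115 274  17  14 192]
 [117 302  80  19 384]]
```

```bash
python3 -c "
from h import *
print(close_job())"
```

```text
the job is handed in; nothing more can be done
None
```

The plate sits grid side up on the heater block, within about 1 mm of flush all round. The three clamp knobs are turned to their stops in the order asked: end, front, back. The brush and jar were not moved, and the job was handed in at about 32 s.

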